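Click the burr stands into their bench docks

ROBOT

A 7-joint arm with a two-finger parallel gripper is mounted at the origin on a cart in front of the work surface, level with it; the furniture and walls round the work are solid. World frame = base frame: x ahead of the robot, y to its left, z up, the work surface at z = 0. Lengths are in m, angles in rad, forces in N, time in s.
With the tool pointing down it reaches from about 0.4 to 0.9 m from the base axis. Payload 5.5 kg.
Tool frame: the origin (TCP) lies between the finger pads; the fingertips stand 19 mm ahead of it and the grasp point (between the pads) is the TCP (robot.finger_overhang is the distance from the TCP to the fingertips, in m); z points along the fingers, y is the line along which they close (so a half turn about z gives the same grasp; the last joint's range is limited). The gripper opens to 85 mm and grips with 20 to 120 N. Pads are 22 mm wide; open, the fingers measure 114 mm over their backs; the gripper's body (76 mm by 85 mm) begins 54 mm behind the grasp point. The pads swing forward as they close: fully open they stand 13 mm farther back than shut.
Start: joints at [1.571, 0.501, -0.427, 1.55, 0.221, 1.138, -0.21], TCP at [0.169, -0.628, 0.25] pointing down, gripper open.
Joint ranges: [-2.88, 2.88], [-0.31, 2.03], [-1.54, 1.56], [0.2, 2.42], [-1.41, 4.55], [0.19, 2.02], [-2.57, 2.57]. Speed limits (rad/s): [2.57, 2.57, 3.14, 3.14, 3.14, 3.14, 3.14].

INTERFACE

Orientations are given as a unit quaternion [x, y, z, w].
In Python, from plant import robot, vision gives the robot as it stands.
- The arm moves only by the shell command python3 -m creep 'ROWS' [OPENING] [FORCE]. ROWS is a JSON object of lists of equal length, an entry for each row: "slide": the shift along the world's x, y, z in m, a list of three; "spin": the turn about the world's z in rad. A call has 1 to 20 rows; each row is the pose to reach, as a shift and turn from the pose commanded when the call began; what a row does not reach only later rows make up. A row lasts 1/12 s, in which the tool goes at most 41.7 mm and 7.16 degrees, less where a joint would pass 70% of its speed; a pose out of reach is approached as far as the arm can. A call with a gripper value outside its range is refused whole. OPENING is the closure, from 0 (fully open) to 1 (shut), set as the call begins (- or left out, the last holds). The fingers move at their own pace and stop on an object; FORCE is the grip in N (left out, the last holds). Time passes only in rows, so rows that repeat a pose let the fingers close. It gives the time, the measured TCP pose, the force, the opening and the grip force at its end, in the units of the state.
- robot.sense(): the state, without advancing time (a new reading comes with each control period).
- vision.read_camera(name): name is "side" or "top"; returns a dict with "img" (400x640x3 uint8, blue, green, red), "z_map" (400x640 float32, m along the optical axis (not along the pixel's ray), 0 where there is no reading), "fovy" (degrees; the focal length in pixels is half the picture's height over the tangent of half this angle, whatever the lens; pixels are square), "cx", "cy" (the principal point, pixels), "origin" and "rotation" of the camera in the world. Camera axes: x right, y down, z forward; pixel columns grow to the right and rows downward; lengths in m; the calibration is good to about 2 mm. A picture is of the moment at which its call begins.
- robot.sign_off(): hands the job in; it is judged then, once.
The state is a dict: "time_s": time; "joint_positions": joint angles; "qvel": joint speeds; "tau": joint torques, N m; "ee_pos": TCP position; "tool_rot": TCP orientation; "ft_force": force on the tool from outside, world axes, zero at the start; "ft_torque": the same for the moment, N m; "width": finger opening in m; "grip_force": force on a finger pad.
Only numpy, scipy, OpenCV 4.12 (cv2) and the standard library are available. Lean on these libraries where they do the work, as an engineer would, in place of code of your own. Each camera call takes 0.05 s, during which the arm holds its last target. There are 200 camera calls.

TASK

Get the burr docks ready for work: every burr stand that has a steel shoe under it, including one that may have been left half in, is to be slid into a dock of its own until it is fully home and the brass spring catch has snapped out behind it. Brass caps were left lying in front of the docks; put every one of them into the black cup, and leave the cup standing upright on the bench. There may be fewer stands than docks; leave the other things on the bench where they are.

Things in the scene. Friction and masses are not known exactly. Their poses are not given: they have to be found in the camera images.
- stand0_mid (a point): burr stand: wooden block 85 x 36 mm full of small burrs, on a flat steel shoe 95 x 52 mm. From the bench up: shoe 0 to 8 mm, block 8 to 44 (grip its sides, 36 mm apart), burrs to 77. Point: on the centre line, 22 mm above the underside; x along the length, y across, z up. Fits a dock either end first; about 0.39 kg. Starts part-way into a dock; may be absent
- stand1_mid (a point): another burr stand, same as stand0 in every way. Starts on the open bench; may be absent
- stand2_mid (a point): another burr stand, same as stand0 in every way. Starts on the open bench; may be absent
- dock0_seat (a point): dock fixed to the bench, waxed, 75 mm wide, 14.5 mm high: two rails form a channel 55 mm wide, its floor the bench itself. Lips 10.5 to 14.5 mm up leave a gap of 42 mm, so shoes must be slid in under them along the bench. Point: on the bench, under the middle of a stand that is home; x runs in along the channel to the back stop, y to the catch side, z up
- dock1_seat (a point): another dock, same as dock0 in every way. Along each dock's x, from its seat point: back stop at +48 mm; straight rails begin at -68 mm; from there flared lead-ins reach out to the mouth at -85 mm, where they stand 68 mm apart
- dock2_seat (a point): another dock, same as dock0 in every way
- dock0_catch (a joint): travel (m) of dock0's brass spring catch, which moves in the +y rail: 0 = sprung out 6.5 mm into the channel, about 0.005 while a shoe holds it aside, limit 0.009. Nose: slope facing the mouth from x = -66 to -53 mm of the seat point, square back at x = -49.5 mm; springs out behind the rear edge of a shoe that is home (2 mm of play)
- dock1_catch (a joint): the same for dock1. Each catch is pushed aside by the shoe's leading edge as the stand is pushed in; its spring gives 2.5 N, rising to 5 N
- dock2_catch (a joint): the same for dock2
- cap0_mid (a point): turned brass cap, a disc 38 mm across and 9 mm high; the point is at its centre, half-way up (4.5 mm above its underside). May be absent
- cap1_mid (a point): turned brass cap, a disc 31 mm across and 10 mm high; the point is at its centre, half-way up (5 mm above its underside). May be absent
- cap2_mid (a point): another brass cap, same as cap1 in every way
- cup_mid (a point): open black plastic cup, 69 mm across the rim, about 55 mm at the inner floor, 52 mm high, floor 5 mm thick, 0.2 kg, loose; the point is on its axis half-way up (26 mm above the bench)
- pot: bystander: black lidded pot, 60 mm across, 56 mm high; origin at the centre of its underside. It stands by the wall on the left, which is solid from x = 0.34 m on and left of y = 0.34 m; keep the arm clear of it
- dropper: bystander: small white dropper bottle, 27 mm across, 80 mm high; origin at the centre of its underside
- ink: bystander: small green bottle, 35 mm across, 40 mm high; origin at the centre of its underside
- doming: bystander: steel doming block, a 34 mm cube with dimples; origin at the centre of its underside
There are look-alikes about, which are no part of the job. What is shaped like the part that bears cap0_mid but blue is not meant.

How it is judged:
By the outcome, as a careful person would: the job done as asked, in the order asked, and still so for the second after the job is handed in, with the robot touching nothing.
Of stand0, stand1, stand2 only 2 to 3 are there at a start; the rules pass over those that are not, and their reading is None.
Of cap0, cap1, cap2 only 2 to 3 are there at a start; the rules pass over those that are not, and their reading is None.
At some moment in a run one of cap0, cap1, cap2 may be knocked a few centimetres aside while the robot is not near it.
Once in a run the grip may slacken for a moment while it holds something.
It also fails if it takes over 210 s, if anything falls off the work surface, if the arm or the gripper's body presses on something with over 40 N, if the wrist force passes 120 N, or if a joint passes its speed limit or range.

## Working session

There is one attempt and no reset: what is moved stays moved. The work goes in short steps, Python scripts to look and compute and a shell command to move; the robot and the scene stay as the last step left them, time stands still between calls to the robot, and variables do not carry over. Pictures are saved under pics/ and viewed, at most 14 in all, crops included, and the job is handed in when it is done.

```bash
ls; mkdir -p pics; cat > h.py <<'E'
import numpy as np, cv2
from plant import robot, vision
def cam(n,name=None):
    c=vision.read_camera(n)
    c['f']=200/np.tan(np.radians(c['fovy'])/2)
    if name: cv2.imwrite('pics/'+name,c['img'])
    return c
def rays(c,uv):
    uv=np.atleast_2d(np.array(uv,float))
    return np.c_[(uv[:,0]-c['cx'])/c['f'],(uv[:,1]-c['cy'])/c['f'],np.ones(len(uv))]@np.array(c['rotation']).T
def atz(c,uv,z):
    d=rays(c,uv);o=np.array(c['origin']);return o+d*((z-o[2])/d[:,2])[:,None]
def cloud(c):
    v,u=np.mgrid[0:400,0:640]
    d=rays(c,np.c_[u.ravel(),v.ravel()]);p=np.array(c['origin'])+d*c['z_map'].ravel()[:,None]
    return p.reshape(400,640,3)
E
python3 - <<'E'
from h import *
import pickle
for n in('top','side'):
    c=cam(n,n+'0.png'); pickle.dump(c,open(n+'0.pkl','wb'))
    print(n,c['f'],c['cx'],c['cy'],c['origin'],np.round(c['rotation'],3).tolist(), (c['z_map']==0).mean())
s=robot.sense();print({k:np.round(v,3) for k,v in s.items()})
E
```

```text
pics
top 494.1282837638676 317.97201057726204 197.13360452758386 [0.51433279 0.05163291 1.10938689] [0.708, -0.706, 0.021, -0.019] 0.00384375
side 422.85404154155276 317.193351961241 200.0034144256404 [ 0.62883065 -0.6106746   0.62627299] [0.909, 0.049, -0.015, -0.414] 0.00403125
{'time_s': np.float64(0.1), 'joint_positions': array([ 1.571,  0.502, -0.427,  1.551,  0.221,  1.138, -0.21 ]), 'qvel': array([-0.   , -0.001, -0.   , -0.002,  0.001,  0.   , -0.   ]), 'tau': array([-1.1000e-02, -5.7080e+01, -5.8390e+00, -2.8174e+01,  1.0000e-02,
        6.0000e-03,  0.0000e+00]), 'ee_pos': array([ 0.169, -0.627,  0.249]), 'tool_rot': array([ 0.991,  0.131, -0.   , -0.001]), 'ft_force': array([ 0.341, -0.346, -0.144]), 'ft_torque': array([0.01 , 0.057, 0.002]), 'grip_force': np.float64(0.0), 'width': np.float64(0.085)}
```

```bash
python3 - <<'E'
s=open('h.py').read()
s=s.replace("    if name:","    from scipy.spatial.transform import Rotation as R\n    c['rotation']=R.from_quat(c['rotation']).as_matrix()\n    if name:",1)
open('h.py','w').write(s)
import pickle
from scipy.spatial.transform import Rotation as R
for n in('top','side'):
    c=pickle.load(open(n+'0.pkl','rb'));c['rotation']=R.from_quat(c['rotation']).as_matrix();pickle.dump(c,open(n+'0.pkl','wb'));print(c['rotation'].round(3))
E
```

```text
[[ 0.002 -0.998  0.056]
 [-1.    -0.002 -0.003]
 [ 0.003 -0.056 -0.998]]
[[ 0.995  0.077 -0.067]
 [ 0.101 -0.652  0.751]
 [ 0.014 -0.754 -0.657]]
```

View pics/top0.png

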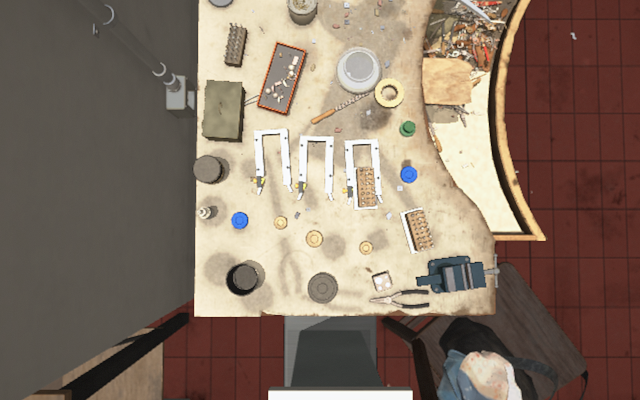

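View pics/side0.png

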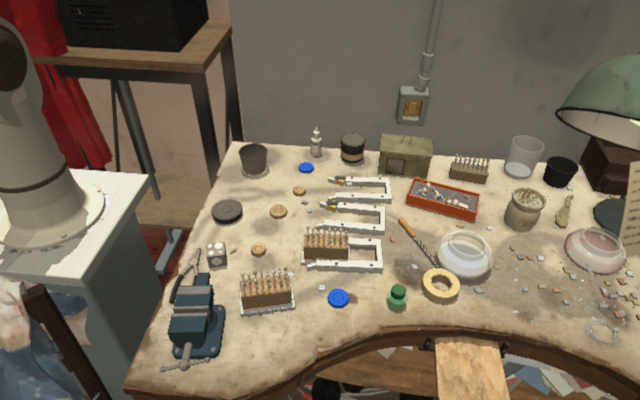

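```bash
python3 - <<'E'
from h import *
import pickle
t=pickle.load(open('top0.pkl','rb'));s=pickle.load(open('side0.pkl','rb'))
a=cv2.resize(t['img'][115:300,195:455],None,fx=3,fy=3,interpolation=cv2.INTER_CUBIC);cv2.imwrite('pics/t1.png',a)
b=cv2.resize(s['img'][120:315,205:495],None,fx=2.7,fy=2.7,interpolation=cv2.INTER_CUBIC)
cv2.imwrite('pics/s1.png',b)
P=cloud(t)
for n,u,v,h in [('cap281',281,223,.01),('cap314',314,239,.009),('cap366',366,247,.01),('cuprim',242,278,.052),('st1',417,230,.07),('st0',365,187,.07),('far',236,45,.07),('blue',240,220,.009),('pot',208,170,.056),('cup2?',219,1,.05),('dropper',205,212,.08),('doming',381,281,.034)]:
    print(n,P[v,u].round(3),atz(t,(u,v),h).round(3))
E
```

```text
cap281 [0.519 0.13  0.011] [[0.519 0.131 0.01 ]]
cap314 [0.483 0.057 0.007] [[0.483 0.057 0.009]]
cap366 [ 0.466 -0.058  0.008] [[ 0.466 -0.058  0.01 ]]
cuprim [0.397 0.217 0.006] [[0.402 0.21  0.052]]
st1 [ 0.504 -0.16   0.067] [[ 0.504 -0.159  0.07 ]]
st0 [ 0.597 -0.053  0.045] [[ 0.595 -0.05   0.07 ]]
far [0.913 0.231 0.034] [[0.899 0.225 0.07 ]]
blue [0.525 0.222 0.01 ] [[0.525 0.222 0.009]]
pot [0.631 0.284 0.057] [[0.632 0.284 0.056]]
cup2? [1.009 0.268 0.043] [[1.005 0.267 0.05 ]]
dropper [0.542 0.288 0.062] [[0.541 0.284 0.08 ]]
doming [ 0.394 -0.088  0.033] [[ 0.394 -0.088  0.034]]
```

View pics/t1.png

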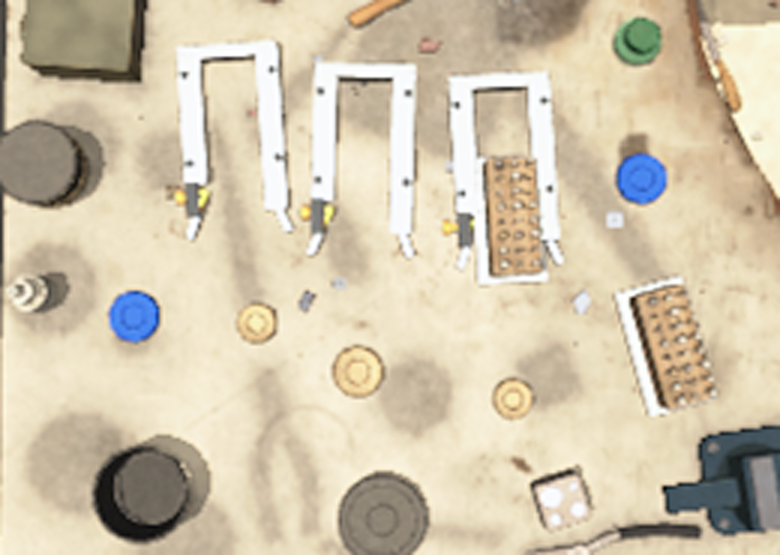

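View pics/s1.png

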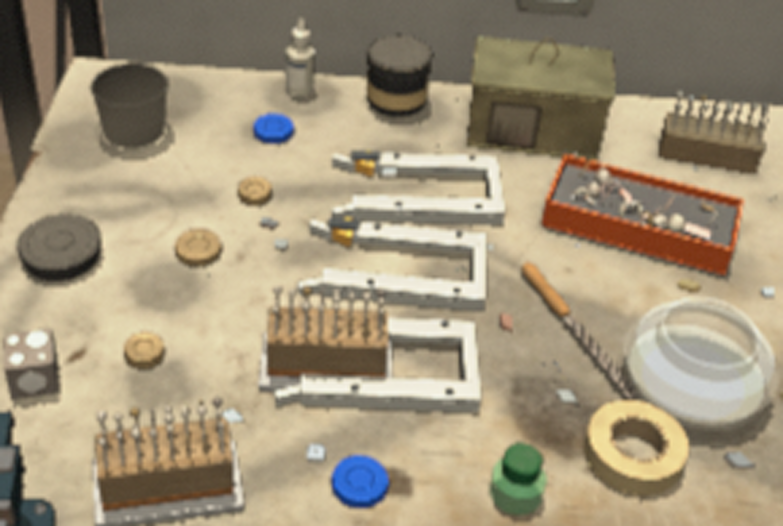

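Top view: brass caps at (281,223), (314,239) (the larger one) and (366,247). The blue discs at (240,220) and (408,174) are decoys. The open cup is at (242,278), and the lidded pot at (208,170) is a bystander. There are two shod stands: one half in the right dock at (365,187), one on the open bench at (417,230). The block at (236,45) has no shoe, so it stays where it is. The caps block the docks, so they go first.

```bash
cat > caps.py <<'E'
from h import *
def caps(t):
    hsv=cv2.cvtColor(t['img'],cv2.COLOR_BGR2HSV).astype(int);P=cloud(t)
    m=((hsv[...,0]>10)&(hsv[...,0]<28)&(hsv[...,1]>75)&(hsv[...,2]>120)).astype(np.uint8)
    m[:203]=0;m[300:]=0;m[:,:200]=0;m[:,395:]=0
    n,l,st,ce=cv2.connectedComponentsWithStats(cv2.morphologyEx(m,cv2.MORPH_OPEN,np.ones((3,3))))
    for i in range(1,n):
        if st[i,4]>40: print('cap',ce[i].round(1),st[i],atz(t,ce[i],.0095).round(4))
E
python3 - <<'E'
from caps import *
import pickle
t=pickle.load(open('top0.pkl','rb'));caps(t)
g=t['img'].min(2).astype(int);P=cloud(t)
# dock outer edges
for name,x0,x1,v0,v1 in [('L',250,296,135,170),('M',294,338,142,172),('R',340,386,144,168)]:
    Lp,Rp=[],[]
    for v in range(v0,v1):
        r=np.where(g[v,x0:x1]>215)[0]
        if len(r)>4: Lp.append((x0+r[0],v));Rp.append((x0+r[-1],v))
    A=atz(t,np.array(Lp)+[-.5,0],.0145);B=atz(t,np.array(Rp)+[.5,0],.0145)
    fa,fb=np.polyfit(A[:,0],A[:,1],1),np.polyfit(B[:,0],B[:,1],1)
    ra,rb=np.abs(np.polyval(fa,A[:,0])-A[:,1]).mean(),np.abs(np.polyval(fb,B[:,0])-B[:,1]).mean()
    top=[v for v in range(v0-15,v0+10) if (g[v,x0:x1]>215).sum()>15]
    xb=atz(t,((x0+x1)/2,top[0]-.5),.0145)[0,0]
    print(name,fa.round(4),fb.round(4),'res',ra.round(4),rb.round(4),'yaw',np.degrees(np.arctan((fa[0]+fb[0])/2)).round(2),'y@.55',(np.polyval(fa,.55)+np.polyval(fb,.55))/2,'w',np.polyval(fa,.62)-np.polyval(fb,.62),'xback',xb)
# stand1: shoe+block via depth
for nm,(u0,u1,v0,v1) in {'s1':(398,440,200,256),'s0':(350,384,160,212)}.items():
    Q=P[v0:v1,u0:u1].reshape(-1,3);q=Q[(Q[:,2]>.034)&(Q[:,2]<.075)]
    r=cv2.minAreaRect(q[:,:2].astype(np.float32)*1000);print(nm,len(q),q.mean(0).round(4),r)
Q=P[255:302,222:268].reshape(-1,3);q=Q[(Q[:,2]>.04)&(Q[:,2]<.06)];print('cup',len(q),cv2.minEnclosingCircle(q[:,:2].astype(np.float32)*1000))
E
cat > /dev/null; python3 -m creep '{"slide":[[0.0,0,0.0]],"spin":[0]}' 0
```

```text
cap [279.7 224.7] [274 221  13   8  70] [[0.515  0.1334 0.0095]]
cap [311.3 239.4] [306 231  12  16 134] [[0.4825 0.0632 0.0095]]
cap [365.1 243.8] [360 241  11   6  51] [[ 0.473  -0.0561  0.0095]]
cap [364.8 250.8] [360 248  11   6  51] [[ 0.4576 -0.0555  0.0095]]
L [0.0859 0.1319] [0.0742 0.0657] res 0.0011 0.0016 yaw 4.58 y@.55 0.14285842015938877 w 0.07343903967625329 xback 0.729768009046105
M [-0.0508  0.1253] [ 0.0295 -0.0029] res 0.0012 0.0009 yaw -0.61 y@.55 0.05534495461078724 w 0.07838974640709474 xback 0.7142155690767951
R [ 0.0234 -0.0277] [ 0.0818 -0.1413] res 0.0013 0.001 yaw 3.01 y@.55 -0.05556578486437196 w 0.07745622236945494 xback 0.70545907351996
s1 681 [ 0.5028 -0.1682  0.0469] ((503.1093444824219, -169.40516662597656), (85.2654800415039, 36.891845703125), 14.830828666687012)
s0 648 [ 0.5967 -0.0529  0.0472] ((597.2938232421875, -53.7076416015625), (84.84854125976562, 36.0341682434082), 3.7435739040374756)
cup 188 ((397.8705139160156, 212.192626953125), 34.63240051269531)
time_s: 0.18
ee_pos: [0.1687, -0.6273, 0.2496]
tool_rot: [0.991, 0.131, -0.0, -0.001]
ft_force: [-0.1, -0.4, -0.5]
width: 0.0856
grip_force: 0.0
```

```bash
python3 -m creep '{"slide":[[0.297,0.569,0],[0.297,0.569,0],[0.297,0.569,0],[0.297,0.569,0],[0.297,0.569,0],[0.297,0.569,0],[0.297,0.569,0],[0.297,0.569,0],[0.297,0.569,0],[0.297,0.569,0],[0.297,0.569,0],[0.297,0.569,0],[0.297,0.569,0],[0.297,0.569,0],[0.297,0.569,0],[0.297,0.569,0],[0.297,0.569,0],[0.297,0.569,-0.04],[0.297,0.569,-0.08],[0.297,0.569,-0.12]],"spin":[0,0,0,0,0,0,0,0,0,0,0,0,0,0,0,0,0,0,0,0]}' 0.35 40
```

```text
time_s: 1.85
ee_pos: [0.4662, -0.0598, 0.1294]
tool_rot: [0.991, 0.131, 0.001, 0.001]
ft_force: [0.5, -1.4, -0.5]
width: 0.0557
grip_force: 0.0
```

```bash
python3 -m creep '{"slide":[[0,0.001,-0.035],[0,0.001,-0.07],[0,0.001,-0.095],[0,0.001,-0.109],[0,0.001,-0.109],[0,0.001,-0.109]],"spin":[0,0,0,0,0,0]}'; python3 -m creep '{"slide":[[0,0,0],[0,0,0],[0,0,0],[0,0,0],[0,0,0],[0,0,0],[0,0,0],[0,0,0]],"spin":[0,0,0,0,0,0,0,0]}' 1 40
```

```text
time_s: 2.35
ee_pos: [0.4651, -0.0581, 0.0208]
tool_rot: [0.991, 0.131, -0.001, -0.0]
ft_force: [-0.1, -0.3, 0.4]
width: 0.0553
grip_force: 0.0
time_s: 3.02
ee_pos: [0.4671, -0.0583, 0.0229]
tool_rot: [0.991, 0.131, 0.001, 0.001]
ft_force: [-1.2, -0.2, 6.4]
width: 0.0258
grip_force: 38.8
```

```bash
python3 -m creep '{"slide":[[0,0,0.02],[0,0,0.05],[0,0,0.08],[0,0,0.08],[0,0,0.08]],"spin":[0,0,0,0,0]}'; python3 - <<'E'
from h import *
s=cam('side');t=cam('top')
a=cv2.resize(s['img'][170:300,205:345],None,fx=4,fy=4,interpolation=cv2.INTER_CUBIC)
cv2.imwrite('pics/g1.png',a)
E
```

```text
time_s: 3.43
ee_pos: [0.4676, -0.0584, 0.1036]
tool_rot: [0.991, 0.131, 0.002, 0.001]
ft_force: [-0.4, 0.1, -0.4]
width: 0.0254
grip_force: 38.8
```

View pics/g1.png

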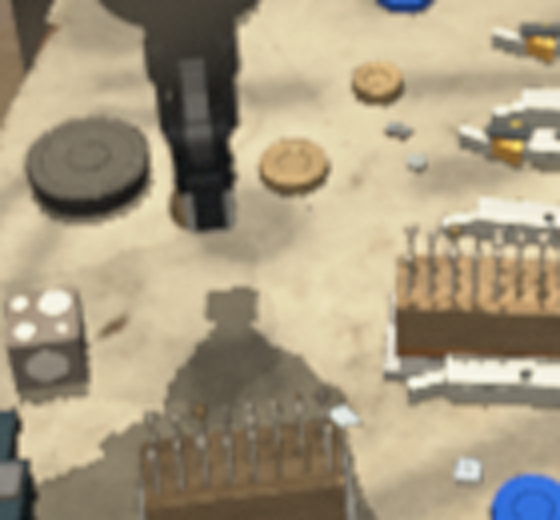

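Cap held between the pads at about (200,208), protruding a little. Now to the cup.

```bash
python3 -m creep '{"slide":[[-0.066,0.269,0],[-0.066,0.269,0],[-0.066,0.269,0],[-0.066,0.269,0],[-0.066,0.269,0],[-0.066,0.269,0],[-0.066,0.269,0],[-0.066,0.269,0],[-0.066,0.269,0],[-0.066,0.269,-0.018],[-0.066,0.269,-0.018],[-0.066,0.269,-0.018]],"spin":[0,0,0,0,0,0,0,0,0,0,0,0]}'; python3 -m creep '{"slide":[[0,0,0],[0,0,0],[0,0,0],[0,0,0],[0,0,0],[0,0,0.04],[0,0,0.08],[0,0,0.08]],"spin":[0,0,0,0,0,0,0,0]}' 0.35
```

```text
time_s: 4.53
ee_pos: [0.399, 0.2092, 0.0822]
tool_rot: [0.991, 0.13, -0.002, 0.001]
ft_force: [0.0, -0.5, -0.4]
width: 0.0255
grip_force: 38.8
time_s: 5.2
ee_pos: [0.403, 0.2141, 0.1688]
tool_rot: [0.991, 0.132, 0.004, -0.001]
ft_force: [0.6, 0.7, 0.2]
width: 0.0558
grip_force: 0.0
```

```bash
python3 -m creep '{"slide":[[0.12,-0.08,0.02],[0.12,-0.08,0.02],[0.12,-0.08,0.02],[0.12,-0.08,0.02],[0.12,-0.08,0.02]],"spin":[0,0,0,0,0]}'; python3 - <<'E'
from h import *
s=cam('side','x.png');t=cam('top')
a=np.hstack([cv2.resize(s['img'][130:250,230:330],(400,480),interpolation=cv2.INTER_CUBIC),cv2.resize(t['img'][205:305,220:320],(400,480)[:1]+(480,),interpolation=cv2.INTER_CUBIC)])
cv2.imwrite('pics/c1.png',a)
E
```

```text
time_s: 5.62
ee_pos: [0.525, 0.1268, 0.1841]
tool_rot: [0.992, 0.127, 0.002, 0.001]
ft_force: [-0.9, 0.0, -0.3]
width: 0.0554
grip_force: 0.0
```

View pics/c1.png

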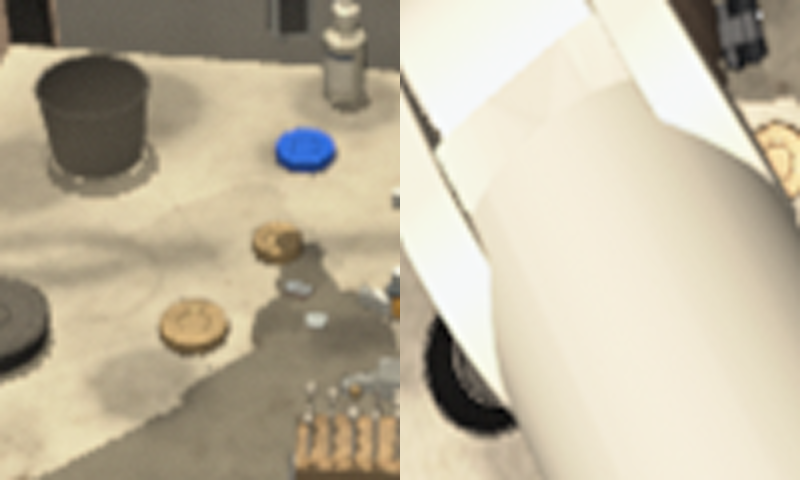

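```bash
python3 -m creep '{"slide":[[0,0,-0.04],[0,0,-0.08],[0,0,-0.12],[0,0,-0.145],[0,0,-0.16],[0,0,-0.16],[0,0,-0.16]],"spin":[0,0,0,0,0,0,0]}'; python3 -m creep '{"slide":[[0,0,0],[0,0,0],[0,0,0],[0,0,0],[0,0,0],[0,0,0],[0,0,0],[0,0,0.03],[0,0,0.06],[0,0,0.09],[0,0,0.09]],"spin":[0,0,0,0,0,0,0,0,0,0,0]}' 1 40;  python3 -m creep '{"slide":[[-0.12,0.081,0],[-0.12,0.081,0],[-0.12,0.081,0],[-0.12,0.081,0],[-0.12,0.081,0],[-0.12,0.081,0],[-0.12,0.081,-0.03],[-0.12,0.081,-0.03],[-0.12,0.081,-0.03]],"spin":[0,0,0,0,0,0,0,0,0]}'
```

```text
time_s: 6.3
ee_pos: [0.5181, 0.1327, 0.023]
tool_rot: [0.991, 0.132, -0.001, -0.0]
ft_force: [-0.3, 0.7, 0.1]
width: 0.0557
grip_force: 0.0
time_s: 7.22
ee_pos: [0.5238, 0.1329, 0.1197]
tool_rot: [0.991, 0.131, 0.005, -0.0]
ft_force: [0.9, 1.5, -0.4]
width: 0.0252
grip_force: 39.1
time_s: 7.97
ee_pos: [0.3998, 0.211, 0.0827]
tool_rot: [0.991, 0.13, -0.001, 0.001]
ft_force: [-0.1, 0.0, -0.5]
width: 0.0253
grip_force: 39.3
```

```bash
python3 -m creep '{"slide":[[0,0,0],[0,0,0],[0,0,0],[0,0,0],[0,0,0],[0,0,0.04],[0,0,0.08],[0.083,-0.156,0.1],[0.083,-0.156,0.1],[0.083,-0.156,0.1],[0.083,-0.156,0.1],[0.083,-0.156,0.1],[0.083,-0.156,0.1],[0.083,-0.156,0.1]],"spin":[0,0,0,0,0,0,0,0,0,0,0,0,0,0]}' 0.3;  python3 - <<'E'
from h import *
s=cam('side')
hsv=cv2.cvtColor(s['img'],cv2.COLOR_BGR2HSV).astype(int);P=cloud(s)
m=(abs(P[...,2]-.008)<.006)&(hsv[...,1]>95)&(hsv[...,2]>90)&(hsv[...,0]<30)&(P[...,0]>.4)&(P[...,0]<.56)&(P[...,1]<.3)&(P[...,1]>-.1)
n,l,st,ce=cv2.connectedComponentsWithStats(m.astype(np.uint8))
for i in range(1,n):
    if st[i,4]>15: print(ce[i].round(1),st[i],P[l==i].mean(0).round(3))
cv2.imwrite('pics/s2.png',cv2.resize(s['img'][130:260,200:340],None,fx=4,fy=4,interpolation=cv2.INTER_CUBIC))
E
```

```text
time_s: 9.13
ee_pos: [0.4829, 0.0559, 0.1834]
tool_rot: [0.992, 0.13, 0.0, -0.0]
ft_force: [-1.1, 0.4, 0.4]
width: 0.0599
grip_force: 0.0
[277.7 211.4] [270 206  17  12 156] [0.485 0.052 0.006]
```

View pics/s2.png

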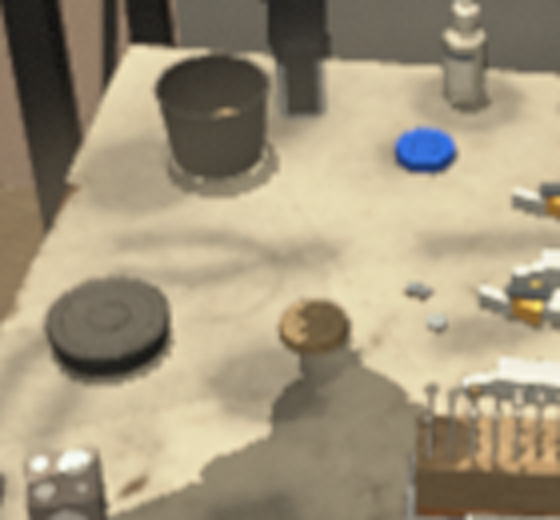

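Cap 0 has not moved, at about (0.483, 0.056). A brass glint shows inside the cup at (228,112).

```bash
python3 -m creep '{"slide":[[0.001,-0.001,-0.04],[0.001,-0.001,-0.08],[0.001,-0.001,-0.12],[0.001,-0.001,-0.145],[0.001,-0.001,-0.161],[0.001,-0.001,-0.161],[0.001,-0.001,-0.161]],"spin":[0,0,0,0,0,0,0]}'; python3 -m creep '{"slide":[[0,0,0],[0,0,0],[0,0,0],[0,0,0],[0,0,0],[0,0,0],[0,0,0],[0,0,0.03],[0,0,0.06],[0,0,0.09],[0,0,0.09]],"spin":[0,0,0,0,0,0,0,0,0,0,0]}' 1 40;  python3 -m creep '{"slide":[[-0.084,0.156,0],[-0.084,0.156,0],[-0.084,0.156,0],[-0.084,0.156,0],[-0.084,0.156,0],[-0.084,0.156,0],[-0.084,0.156,0],[-0.084,0.156,-0.029],[-0.084,0.156,-0.029],[-0.084,0.156,-0.029]],"spin":[0,0,0,0,0,0,0,0,0,0]}'
```

```text
time_s: 9.77
ee_pos: [0.4825, 0.0575, 0.0219]
tool_rot: [0.991, 0.133, -0.001, -0.001]
ft_force: [-0.2, 0.3, 0.5]
width: 0.0595
grip_force: 0.0
time_s: 10.68
ee_pos: [0.4879, 0.0562, 0.1183]
tool_rot: [0.991, 0.131, 0.005, 0.001]
ft_force: [0.9, 0.7, -1.3]
width: 0.0324
grip_force: 38.9
time_s: 11.52
ee_pos: [0.3996, 0.2092, 0.0827]
tool_rot: [0.992, 0.13, -0.001, 0.001]
ft_force: [-0.2, -0.1, 0.3]
width: 0.0325
grip_force: 38.9
```

```bash
python3 -m creep '{"slide":[[0,0,0],[0,0,0],[0,0,0],[0,0,0],[0,0,0],[0,0,0.04],[0,0,0.08],[0.07,-0.15,0.12],[0.07,-0.15,0.12],[0.07,-0.15,0.12],[0.07,-0.15,0.12],[0.07,-0.15,0.12]],"spin":[0,0,0,0,0,0,0,0,0,0,0,0]}' 0.3; python3 -m creep '{"slide":[[-0.02,-0.40,0.04],[-0.02,-0.40,0.04],[-0.02,-0.40,0.04],[-0.02,-0.40,0.04],[-0.02,-0.40,0.04],[-0.02,-0.40,0.04],[-0.02,-0.40,0.04],[-0.02,-0.40,0.04],[-0.02,-0.40,0.04],[-0.02,-0.40,0.04],[-0.02,-0.40,0.04],[-0.02,-0.40,0.04]],"spin":[0,0,0,0,0,0,0,0,0,0,0,0]}'; python3 - <<'E'
from h import *
t=cam('top');s=cam('side')
import pickle;pickle.dump(t,open('t2.pkl','wb'))
a=cv2.resize(t['img'][125:300,195:400],None,fx=3,fy=3,interpolation=cv2.INTER_CUBIC);cv2.imwrite('pics/t2.png',a)
P=cloud(t);g=t['img'].min(2)
for nm,(u0,u1,v0,v1) in {'s1':(398,440,200,256),'s0':(350,384,160,212)}.items():
    Q=P[v0:v1,u0:u1].reshape(-1,3);q=Q[(Q[:,2]>.034)&(Q[:,2]<.075)]
    print(nm,len(q),cv2.minAreaRect(q[:,:2].astype(np.float32)*1000))
# docks: bright and z in rails
for nm,(u0,u1,v0,v1) in {'L':(248,297,122,200),'M':(294,338,130,204),'R':(340,388,134,180)}.items():
    Q=P[v0:v1,u0:u1].reshape(-1,3);b=g[v0:v1,u0:u1].ravel();q=Q[(Q[:,2]>.008)&(Q[:,2]<.022)&(b>190)]
    print(nm,len(q),q.mean(0).round(4),cv2.minAreaRect(q[:,:2].astype(np.float32)*1000), q.min(0).round(3),q.max(0).round(3))
E
```

```text
time_s: 12.52
ee_pos: [0.4739, 0.0533, 0.205]
tool_rot: [0.992, 0.126, 0.002, 0.002]
ft_force: [0.5, -0.5, 1.0]
width: 0.0597
grip_force: 0.0
time_s: 13.52
ee_pos: [0.4492, -0.3404, 0.243]
tool_rot: [0.992, 0.129, 0.0, -0.0]
ft_force: [0.5, 0.0, -0.6]
width: 0.06
grip_force: 0.0
s1 679 ((503.265380859375, -169.5009765625), (85.31820678710938, 37.1236457824707), 14.298833847045898)
s0 644 ((597.4378662109375, -53.82598114013672), (85.11119842529297, 36.378868103027344), 3.6354942321777344)
L 837 [0.6722 0.1501 0.0141] ((657.3624267578125, 152.40811157226562), (142.7119140625, 76.15888977050781), 4.795199394226074) [0.583 0.109 0.008] [0.729 0.195 0.02 ]
M 829 [0.657  0.0524 0.0141] ((642.3548583984375, 55.545555114746094), (75.82843017578125, 142.50538635253906), 88.4693603515625) [0.57  0.017 0.008] [0.714 0.095 0.021]
R 619 [ 0.6657 -0.048   0.0144] ((661.0825805664062, -47.88726043701172), (90.60820770263672, 77.7070541381836), 1.6217091083526611) [ 0.617 -0.088  0.008] [ 0.707 -0.009  0.02 ]
```

View pics/t2.png

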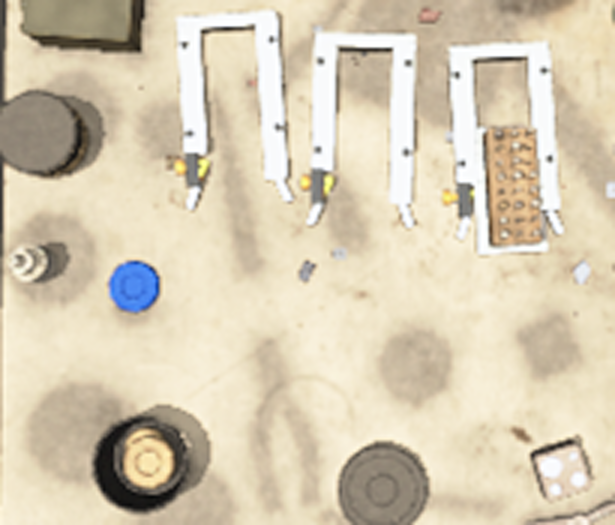

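All three caps are in the cup (brass at (148,460)) and it stands upright. Next, stand 0.

```bash
python3 -m creep '{"slide":[[0.148,0.285,-0.08],[0.148,0.285,-0.08],[0.148,0.285,-0.08],[0.148,0.285,-0.08],[0.148,0.285,-0.08],[0.148,0.285,-0.08],[0.148,0.285,-0.08],[0.148,0.285,-0.08],[0.148,0.285,-0.08],[0.148,0.285,-0.08],[0.148,0.285,-0.10],[0.148,0.285,-0.13],[0.148,0.285,-0.16],[0.148,0.285,-0.185],[0.148,0.285,-0.204],[0.148,0.285,-0.204],[0.148,0.285,-0.204]],"spin":[-0.1,-0.199,-0.199,-0.199,-0.199,-0.199,-0.199,-0.199,-0.199,-0.199,-0.199,-0.199,-0.199,-0.199,-0.199,-0.199,-0.199]}' 0.3; python3 -m creep '{"slide":[[0,0,0],[0,0,0],[0,0,0],[0,0,0],[0,0,0],[0,0,0]],"spin":[0,0,0,0,0,0]}' 1 40
```

```text
time_s: 15.03
ee_pos: [0.5966, -0.0542, 0.0389]
tool_rot: [0.999, 0.032, -0.001, 0.0]
ft_force: [0.2, 0.4, 0.5]
width: 0.06
grip_force: 0.0
time_s: 15.53
ee_pos: [0.5994, -0.0543, 0.0415]
tool_rot: [0.999, 0.032, 0.002, 0.001]
ft_force: [-1.6, -1.7, 6.2]
width: 0.0354
grip_force: 41.8
```

```bash
python3 -m creep '{"slide":[[0.006,0.0003,0.002],[0.012,0.0007,0.002],[0.018,0.001,0.002],[0.024,0.0014,0.002],[0.030,0.0017,0.002],[0.036,0.002,0.002],[0.042,0.0024,0.002],[0.042,0.0024,0.002]],"spin":[0,0,0,0,0,0,0,0]}' - 60; python3 -m creep '{"slide":[[0.003,0.0002,0],[0.006,0.0004,0],[0.009,0.0006,0],[0.009,0.0006,0],[0.009,0.0006,0]],"spin":[0,0,0,0,0]}'
```

```text
time_s: 16.2
ee_pos: [0.6422, -0.0516, 0.0416]
tool_rot: [0.999, 0.032, 0.002, 0.0]
ft_force: [-2.1, -3.0, 6.1]
width: 0.0349
grip_force: 58.8
time_s: 16.62
ee_pos: [0.65, -0.0501, 0.0416]
tool_rot: [0.999, 0.032, 0.001, -0.0]
ft_force: [0.8, -1.4, 1.6]
width: 0.035
grip_force: 60.8
```

```bash
python3 -m creep '{"slide":[[0.002,0.0001,0],[0.004,0.0002,0],[0.004,0.0002,0],[0.004,0.0002,0]],"spin":[0,0,0,0]}'; python3 - <<'E'
from h import *
s=cam('side');t=cam('top')
cv2.imwrite('pics/d1.png',cv2.resize(s['img'][175:280,290:400],None,fx=5,fy=5,interpolation=cv2.INTER_CUBIC))
E
```

```text
time_s: 16.95
ee_pos: [0.6502, -0.05, 0.0416]
tool_rot: [0.999, 0.032, -0.003, 0.0]
ft_force: [-10.4, -1.5, 13.1]
width: 0.0348
grip_force: 62.0
```

View pics/d1.png

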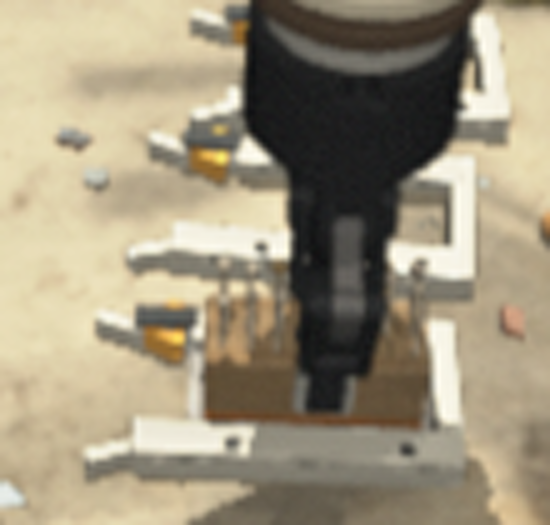

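Stand 0 hit the back stop (10 N), and the brass catch is out behind the shoe at (165,342). Releasing, then on to stand 1.

```bash
python3 -m creep '{"slide":[[-0.002,0,0.001],[-0.002,0,0.001],[-0.002,0,0.001],[-0.002,0,0.001],[-0.002,0,0.001],[-0.002,0,0.03],[-0.002,0,0.07],[-0.002,0,0.10],[-0.149,-0.119,0.10],[-0.149,-0.119,0.10],[-0.149,-0.119,0.10],[-0.149,-0.119,0.10],[-0.149,-0.119,0.10],[-0.149,-0.119,0.10],[-0.149,-0.119,0.10]],"spin":[0,0,0,0,0,0,0,0,0.1,0.19,0.19,0.19,0.19,0.19,0.19]}' 0.3; python3 - <<'E'
from h import *
import pickle
P=cloud(pickle.load(open('top0.pkl','rb')))
q=P[255:300,410:495].reshape(-1,3);q=q[q[:,2]>.03]
print('vise',q.max(0),q[:,0].max()); q2=q[q[:,2]>.08];print(q2.max(0) if len(q2) else None)
s=cam('side');Q=cloud(s)[265:312,235:300].reshape(-1,3)
q=Q[(Q[:,2]>.03)&(Q[:,2]<.075)&(Q[:,0]>.44)];print(len(q),q.min(0).round(3),q.max(0).round(3))
E
```

```text
time_s: 18.3
ee_pos: [0.5031, -0.1711, 0.1414]
tool_rot: [0.992, 0.125, 0.0, 0.0]
ft_force: [0.5, 0.2, 0.8]
width: 0.0595
grip_force: 0.0
vise [0.51433279 0.05163291 1.10938689] 0.5143327904166547
[0.51433279 0.05163291 1.10938689]
1176 [ 0.458 -0.201  0.03 ] [ 0.549 -0.146  0.075]
```

```bash
python3 -m creep '{"slide":[[0,0.001,-0.03],[0,0.001,-0.06],[0,0.001,-0.085],[0,0.001,-0.103],[0,0.001,-0.103],[0,0.001,-0.103]],"spin":[0,0,0,0,0,0]}'; python3 -m creep '{"slide":[[0,0,0],[0,0,0],[0,0,0],[0,0,0],[0,0,0],[0,0,0]],"spin":[0,0,0,0,0,0]}' 1 60;  python3 -m creep '{"slide":[[0,0,0.006],[0,0,0.015],[0,0,0.015],[0,0,0.015]],"spin":[0,0,0,0]}'
```

```text
time_s: 18.85
ee_pos: [0.5046, -0.1664, 0.0377]
tool_rot: [0.992, 0.128, -0.0, -0.001]
ft_force: [1.0, -0.4, -0.3]
width: 0.0596
grip_force: 0.0
time_s: 19.35
ee_pos: [0.5058, -0.1684, 0.0401]
tool_rot: [0.992, 0.127, 0.002, 0.001]
ft_force: [0.2, 1.0, 6.7]
width: 0.0352
grip_force: 62.1
time_s: 19.68
ee_pos: [0.504, -0.1689, 0.0539]
tool_rot: [0.992, 0.126, 0.0, 0.0]
ft_force: [0.6, 0.1, -4.4]
width: 0.0348
grip_force: 61.1
```

```bash
python3 -m creep '{"slide":[[-0.01,0.03,0],[-0.01,0.06,0],[-0.01,0.09,0],[-0.01,0.12,0],[-0.01,0.15,0],[-0.01,0.18,0],[-0.005,0.21,0],[0,0.227,0],[0.008,0.227,0],[0.008,0.227,0],[0.008,0.227,0]],"spin":[-0.04,-0.08,-0.12,-0.16,-0.2,-0.24,-0.27,-0.279,-0.279,-0.279,-0.279]}'; python3 - <<'E'
from h import *
s=cam('side');P=cloud(s)
print(cv2.imwrite('pics/e1.png',cv2.resize(s['img'][170:275,225:385],None,fx=5,fy=5,interpolation=cv2.INTER_CUBIC)))
E
```

```text
time_s: 20.6
ee_pos: [0.5118, 0.0577, 0.053]
tool_rot: [1.0, -0.013, -0.0, 0.0]
ft_force: [-0.0, -0.3, -4.0]
width: 0.035
grip_force: 61.3
True
```

View pics/e1.png

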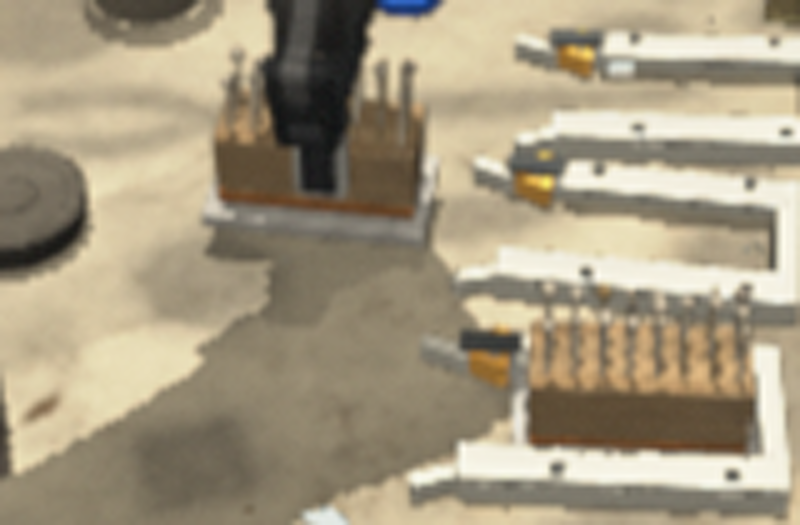

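Stand 1 is held level in front of the middle dock's mouth, which runs from (490,170) to (470,275). Stand 0 is home. Lowering stand 1 to the bench.

```bash
python3 -m creep '{"slide":[[0,0.0005,-0.005],[0,0.0005,-0.01],[0,0.0005,-0.0135],[0,0.0005,-0.0135],[0,0.0005,-0.0135]],"spin":[0,0,0,0,0]}';python3 -m creep '{"slide":[[0.005,0,0],[0.01,-0.0003,0],[0.015,-0.0004,0],[0.02,-0.0005,0],[0.025,-0.0006,0],[0.03,-0.0008,0],[0.035,-0.0009,0],[0.04,-0.001,0],[0.04,-0.001,0]],"spin":[0,0,0,0,0,0,0,0,0]}'
```

```text
time_s: 21.07
ee_pos: [0.5117, 0.0581, 0.0401]
tool_rot: [1.0, -0.013, -0.0, 0.001]
ft_force: [-2.1, -2.1, 4.7]
width: 0.035
grip_force: 62.4
time_s: 21.82
ee_pos: [0.5524, 0.0569, 0.0401]
tool_rot: [1.0, -0.013, -0.0, 0.001]
ft_force: [-2.7, -2.4, 6.8]
width: 0.035
grip_force: 62.8
```

```bash
python3 -m creep '{"slide":[[0.005,0,0],[0.01,-0.0003,0],[0.015,-0.0004,0],[0.02,-0.0005,0],[0.025,-0.0006,0],[0.03,-0.0008,0],[0.035,-0.0009,0],[0.04,-0.001,0],[0.04,-0.001,0]],"spin":[0,0,0,0,0,0,0,0,0]}';python3 -m creep '{"slide":[[0.005,0,0],[0.01,-0.0003,0],[0.015,-0.0004,0],[0.02,-0.0005,0],[0.025,-0.0006,0],[0.03,-0.0008,0],[0.035,-0.0009,0],[0.04,-0.001,0],[0.045,-0.001,0],[0.05,-0.001,0],[0.055,-0.001,0],[0.055,-0.001,0]],"spin":[0,0,0,0,0,0,0,0,0,0,0,0]}'
```

```text
time_s: 22.57
ee_pos: [0.593, 0.0546, 0.0401]
tool_rot: [1.0, -0.014, 0.0, 0.001]
ft_force: [-0.4, -4.9, 5.7]
width: 0.0351
grip_force: 62.7
time_s: 23.57
ee_pos: [0.648, 0.0536, 0.0402]
tool_rot: [1.0, -0.013, 0.0, 0.001]
ft_force: [-1.0, -4.9, 5.0]
width: 0.0346
grip_force: 62.7
```

```bash
python3 -m creep '{"slide":[[0.003,0,0],[0.006,0,0],[0.009,0,0],[0.009,0,0]],"spin":[0,0,0,0]}';python3 -m creep '{"slide":[[0.002,0,0],[0.004,0,0],[0.004,0,0],[0.004,0,0]],"spin":[0,0,0,0]}'
```

```text
time_s: 23.9
ee_pos: [0.6568, 0.0541, 0.0402]
tool_rot: [1.0, -0.013, 0.0, 0.001]
ft_force: [-1.2, -1.9, 4.0]
width: 0.0352
grip_force: 62.2
time_s: 24.23
ee_pos: [0.6592, 0.0553, 0.0402]
tool_rot: [1.0, -0.013, -0.001, 0.001]
ft_force: [-5.7, -1.7, 8.8]
width: 0.035
grip_force: 62.8
```

```bash
python3 -m creep '{"slide":[[0.002,0,0],[0.003,0,0],[0.003,0,0]],"spin":[0,0,0]}';python3 -m creep '{"slide":[[-0.005,0,0.001],[-0.005,0,0.001],[-0.005,0,0.001],[-0.005,0,0.001],[-0.005,0,0.001],[-0.005,0,0.03],[-0.005,0,0.07],[-0.005,0,0.11],[-0.1,-0.12,0.15],[-0.2,-0.25,0.2],[-0.2,-0.4,0.2],[-0.2,-0.4,0.2],[-0.2,-0.4,0.2],[-0.2,-0.4,0.2],[-0.2,-0.4,0.2],[-0.2,-0.4,0.2],[-0.2,-0.4,0.2],[-0.2,-0.4,0.2]],"spin":[0,0,0,0,0,0,0,0,0,0,0,0,0,0,0,0,0,0]}' 0.3; python3 - <<'E'
from h import *
s=cam('side');t=cam('top')
a=cv2.resize(s['img'][140:285,230:430],(800,580),interpolation=cv2.INTER_CUBIC);cv2.imwrite('pics/f1.png',a)
b=cv2.resize(t['img'][120:300,195:445],(780,562),interpolation=cv2.INTER_CUBIC);cv2.imwrite('pics/f2.png',b)
E
```

```text
time_s: 24.48
ee_pos: [0.6594, 0.0554, 0.0402]
tool_rot: [1.0, -0.013, -0.004, 0.001]
ft_force: [-14.2, -2.8, 18.7]
width: 0.0351
grip_force: 63.9
time_s: 25.98
ee_pos: [0.4775, -0.3099, 0.2331]
tool_rot: [1.0, -0.013, 0.0, 0.0]
ft_force: [1.2, -0.1, -0.3]
width: 0.0598
grip_force: 0.0
```

View pics/f1.png

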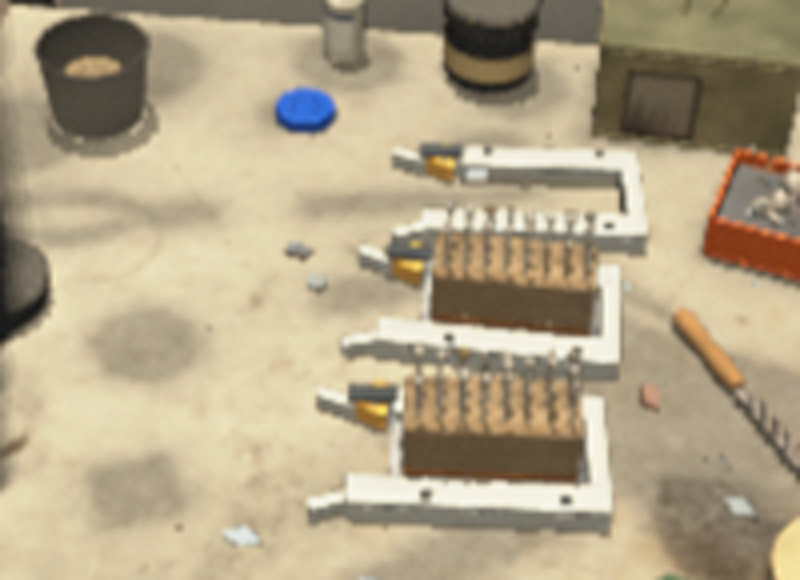

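View pics/f2.png

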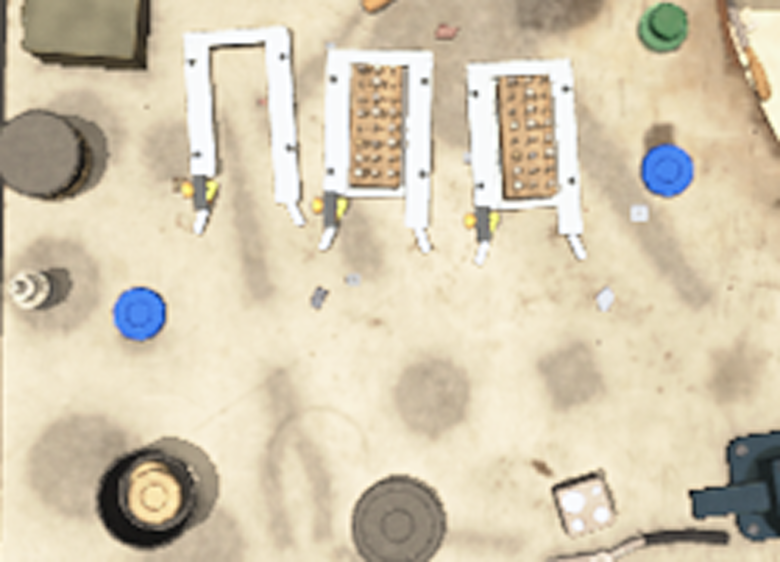

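Both stands are home, with brass noses showing behind the shoes at (343,207) and (492,220), as on the empty dock at (210,187). The caps are in the upright cup at (150,495).

```bash
python3 -c "
from plant import robot
print(robot.sign_off())"
```

```text
the job is handed in; nothing more can be done
None
```

The job is handed in: both stands with steel shoes are home in the middle and right docks with their catches sprung out behind them, and all three brass caps are in the black cup, which stands upright on the bench.

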